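# Reset the vent-door stay of a drying cabinet to its middle hole

## Task

The vent door on the far side of the white drying cabinet is held shut by its stay. Lift the stay bar well clear of the brass pin (the blue tab is there to grip), move it out so that the door opens with it, and drop the round middle hole of the bar over the pin, so that the bar lies flat and holds the door part open; then let go. Work gently: do not press or shove the bar hard against the pin, and leave the yellow tip box, the bottle and the beaker where they are.

Things in the scene. Friction and masses are not known exactly. Their poses are not given: they have to be found in the camera images.
- cabinet: white benchtop drying cabinet, 260 (x) x 340 (y) x 180 mm high, fixed; origin at the centre of its underside on the bench. Its own +x points to the side with the purple vent door; yaw up to 0.3 rad either way. The stay bar lies along its top.
- catch: slotted aluminium plate 76 (x) x 30 (y) x 3 mm fixed on the cabinet's top (0.180 m up), axes as the cabinet's, 52 mm to its +x and 20 mm to its +y; origin at the centre of its underside. An upright brass pin 8 mm thick stands in it on its centre line (own y = 0): flat top with a 0.6 mm chamfer, 18 mm above the cabinet's top.
- catch_mid (a point): centre of the catch plate, on the cabinet's top. The pin is clamped in the slot anywhere within 13 mm either way of this point along the plate's x (a new place each time, not measured); it does not budge when pushed.
- stay: flat dark steel bar 257 x 26 x 5 mm, about 200 g, on a post at the top edge of the vent door; origin on that pivot, at the bar's underside, 6 mm above the cabinet's top when down. Runs along its own -x to its free end at -245 mm, on the robot's side. It swings sideways freely and its free end can be lifted; let go, it falls flat (own z vertical) unless it rests on the pin's top.
- stay_tab (a point): grip centre of the blue upright tab, 225 mm from the pivot, 28 mm above the bar's underside; axes as the bar's. The tab is 28 mm along the bar, 10 mm thick across it and reaches from 5 to 42 mm above the bar's underside. Pinch it across its thickness from above; the bar can tip in the fingers.
- stay_hole_mid (a point): centre, at the bar's underside, of the middle hole: round, 11 mm, 150 mm from the pivot along the bar; axes as the bar's
- stay_pivot (a point): the stay's pivot on the door, at the bar's underside; 90 mm to the cabinet's +x from catch_mid when the door is shut
- door (a joint): opening angle of the purple-framed vent door (265 x 12 x 160 mm, 0.5 kg) in rad: 0 shut, as at the start, growing as it swings out to the cabinet's +x about a vertical hinge 140 mm from the stay's pivot (to the cabinet's -y of it when shut). A little stiff (about 2 N at the pivot), it stays where left; about 0.33 to 0.55 with the middle hole on the pin.
- tip_box: yellow open tip box 100 x 66 x 35 mm, loose on the cabinet's top beside the stay; origin at the centre of its underside
- reagent: amber bottle with orange cap, 64 mm across and 140 mm high, loose on the bench beside the cabinet; origin at the centre of its underside
- beaker: white beaker, 72 mm across and 90 mm high, loose on the bench beside the cabinet; origin at the centre of its underside
- stay_hole_slot (a point): centre, at the bar's underside, of the slot 38 mm long and 11 mm wide, 90 mm from the pivot along the bar: over the pin at the start. To come off the pin the underside must rise 12 mm at the pin.
- stay_hole_end (a point): centre, at the bar's underside, of the end hole, not to be used: round, 11 mm, 190 mm from the pivot

How it is judged:
By the outcome, as a careful person would: the job done as asked, in the order asked, and still so for the second after the job is handed in, with the robot touching nothing.
It also fails if it takes over 69 s, if anything falls off the work surface, if the arm or the gripper's body presses on something with over 40 N, if the wrist force passes 120 N, or if a joint passes its speed limit or range.

## Robot

A 6-joint arm with a two-finger parallel gripper is mounted at the origin on the work surface. World frame = base frame: x ahead of the robot, y to its left, z up, the work surface at z = 0. Lengths are in mm, angles in rad, forces in N, time in s.
With the tool pointing down it reaches from about 250 to 775 mm from the base axis. Payload 8.9 kg.
Tool frame: the origin (TCP) lies at the very end of the fingers, on their centre line; the grasp point (between the pads) lies 19 mm behind it; z points along the fingers, y is the line along which they close (so a half turn about z gives the same grasp; the last joint's range is limited). The gripper opens to 85 mm and grips with 20 to 120 N. Pads are 22 mm wide; open, the fingers measure 114 mm over their backs; the gripper's body (76 mm by 85 mm) begins 54 mm behind the grasp point. The pads swing forward as they close: fully open they stand 13 mm farther back than shut.
Start: joints at [-1.432, 0.291, -0.153, 1.127, 0, 1.431], TCP at [143.978, -504.87, 231.305] pointing down, gripper open.
Joint ranges: [-2.52, 2.52], [-0.91, 1.74], [-1.3, 1.37], [-1.96, 2.02], [-1.52, 1.47], [-3.14, 3.14]. Speed limits (rad/s): [2.22, 2.22, 2.79, 3.14, 3.14, 3.14].

## Interface

Orientations are given as a unit quaternion [x, y, z, w].
In Python, from station import ctrl gives the robot as it stands.
- The arm moves only by the tool jog_arm, never from a script. Its argument "deltas" is a list that holds one entry, the list of rows, each a list of 7 numbers: the opening, from 0 (shut) to 1 (fully open), then the shift along the tool's x, y, z in m, then the turn, a rotation vector about the tool's x, y, z in degrees. A call has 1 to 12 rows; each row is the pose to reach, as a shift and turn from the pose commanded when the call began, along the tool's axes at that moment; what a row does not reach only later rows make up. A row lasts 1/10 s, in which the tool goes at most 50 mm and 8.59 degrees, less where a joint would pass 70% of its speed; a pose out of reach is approached as far as the arm can. A call with a gripper value outside its range is refused whole. The fingers move at their own pace and stop on an object; "force" is the grip in N (left out, the last holds). Time passes only in rows, so rows that repeat a pose let the fingers close. It gives the time, the measured TCP pose, the force, the opening and the grip force at its end, in the units of the state.
- ctrl.state(): the state, without advancing time (a new reading comes with each control period).
- ctrl.read_camera(name): name is "side" or "top"; returns the picture (400x640x3 uint8, red, green, blue); there is no depth.
- ctrl.camera_params(name): a dict with "fx", "fy", "cx", "cy" (pixels), "dist_coeffs" ([k1, k2, p1, p2, k3] as OpenCV has them; the pictures are not rectified), "pose" (4x4, takes a point from camera to world coordinates). Camera axes: x right, y down, z forward; pixel columns grow to the right and rows downward; lengths in mm; the calibration is good to about 2 mm. A picture is of the moment at which its call begins. camera_params takes no time and is no camera call.
- ctrl.sign_off(): hands the job in; it is judged then, once.
The state is a dict: "clock": time; "joint_positions": joint angles; "dq": joint speeds; "joint_torque": joint torques, N m; "tcp_pos": TCP position; "tool_rot": TCP orientation; "contact_force": force on the tool from outside, world axes, zero at the start; "wrist_torque": the same for the moment, N m; "width": opening from 0.0 (shut) to 1.0 (fully open); "finger_force": force on a finger pad.
Only numpy, scipy, OpenCV 4.12 (cv2) and the standard library are available. Lean on these libraries where they do the work, as an engineer would, in place of code of your own. Each camera call takes 0.05 s, during which the arm holds its last target. There are 200 camera calls.

## Working session

There is one attempt and no reset: what is moved stays moved. The work goes in short steps, Python scripts to look and compute and a tool call to move; the robot and the scene stay as the last step left them, time stands still between calls to the robot, and variables do not carry over. Pictures are saved under pics/ and viewed, at most 10 in all, crops included, and the job is handed in when it is done.

Besides the shell and the picture viewer there is one more tool, called after ">>>" as name(argument=value, ...) on one line, values as JSON. jog_arm: Moves the arm, as the interface text tells. Its arguments: {"type":"object","properties":{"deltas":{"type":"array"},"force":{"type":"number"}},"required":["deltas"]}

```bash
ls; mkdir -p pics; python3 - <<'E'
from station import ctrl
import cv2,numpy as np
np.set_printoptions(precision=4,suppress=True)
for n in("side","top"):
    im=ctrl.read_camera(n); cv2.imwrite(f"pics/{n}0.png",im[:,:,::-1]); print(n,ctrl.camera_params(n))
s=ctrl.state();print(s)
E
```

```text
pics
side {'fx': 504.3599518673589, 'fy': 504.3599518673589, 'cx': 312.71447206790054, 'cy': 195.88306787331445, 'dist_coeffs': array([-0.043,  0.   ,  0.   ,  0.   ,  0.   ]), 'pose': array([[  -0.9249,    0.2328,   -0.3005, 1017.4896],
       [   0.3802,    0.5653,   -0.732 ,  999.9117],
       [  -0.0005,   -0.7913,   -0.6114,  939.1055],
       [   0.    ,    0.    ,    0.    ,    1.    ]])}
top {'fx': 517.7456514568622, 'fy': 517.7456514568622, 'cx': 320.85683884313755, 'cy': 199.45610808936382, 'dist_coeffs': array([0.0256, 0.    , 0.    , 0.    , 0.    ]), 'pose': array([[   0.0222,   -0.9984,    0.0528,  578.3154],
       [  -0.9997,   -0.0225,   -0.0042,   59.8933],
       [   0.0054,   -0.0527,   -0.9986, 1337.1056],
       [   0.    ,    0.    ,    0.    ,    1.    ]])}
{'clock': 0.1, 'joint_positions': array([-1.4323,  0.2912, -0.154 ,  1.1267, -0.    ,  1.4315]), 'dq': array([-0.0015, -0.0005,  0.0007, -0.0007, -0.0013, -0.0008]), 'joint_torque': array([  0.0008, -53.7979,  33.1918,   0.0094,  -0.0002,   0.    ]), 'tcp_pos': array([ 143.9417, -504.4819,  230.7907]), 'tool_rot': array([ 0.9904,  0.1385, -0.    , -0.0006]), 'contact_force': array([-0.1408, -0.2022,  0.4518]), 'wrist_torque': array([ 0.0094, -0.06  , -0.0298]), 'finger_force': 0.0, 'width': 1.0026706701382766}
```

View pics/top0.png

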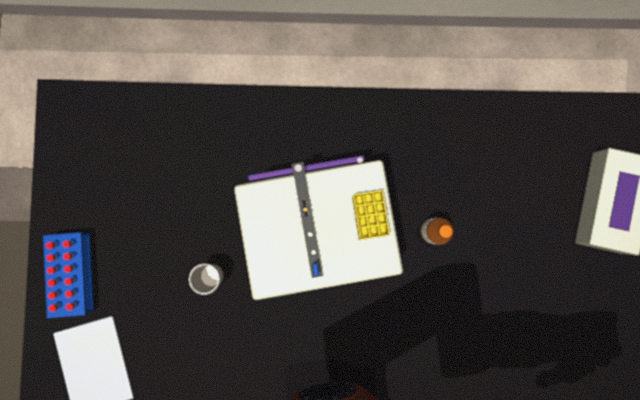

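View pics/side0.png

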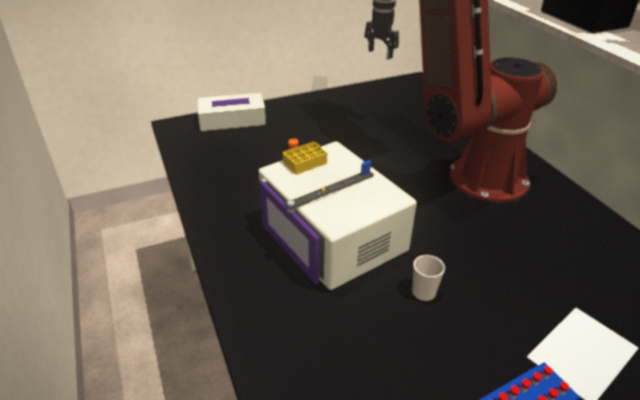

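The top view shows the cabinet with corners near (235,185), (384,161), (402,272) and (254,299). The bar runs from the pivot at about (299,168) to the blue tab at about (316,270), with the tip box to its right. I'll enlarge both views.

```bash
python3 - <<'E'
import cv2
a=cv2.imread("pics/top0.png")[152:302,230:410]; cv2.imwrite("pics/t1.png",cv2.resize(a,None,fx=4,fy=4,interpolation=cv2.INTER_CUBIC))
a=cv2.imread("pics/side0.png")[135:285,250:430]; cv2.imwrite("pics/s1.png",cv2.resize(a,None,fx=4,fy=4,interpolation=cv2.INTER_CUBIC))
E
```

```text
(no output)
```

View pics/t1.png

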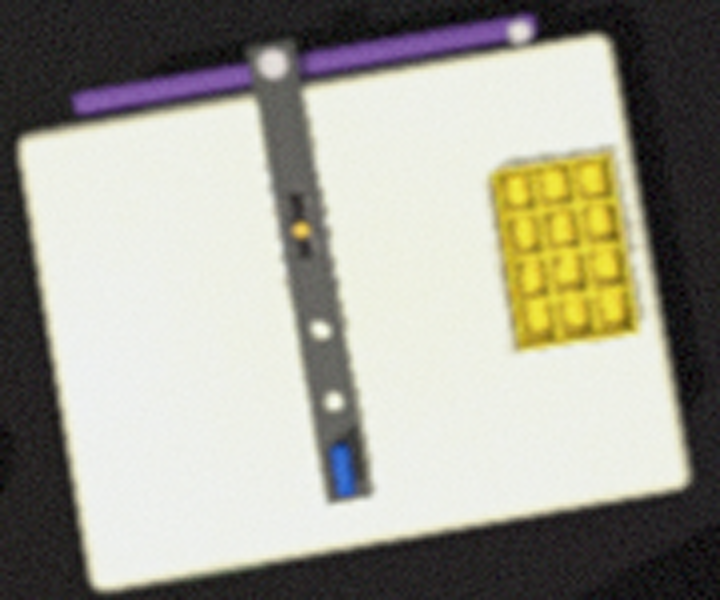

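View pics/s1.png

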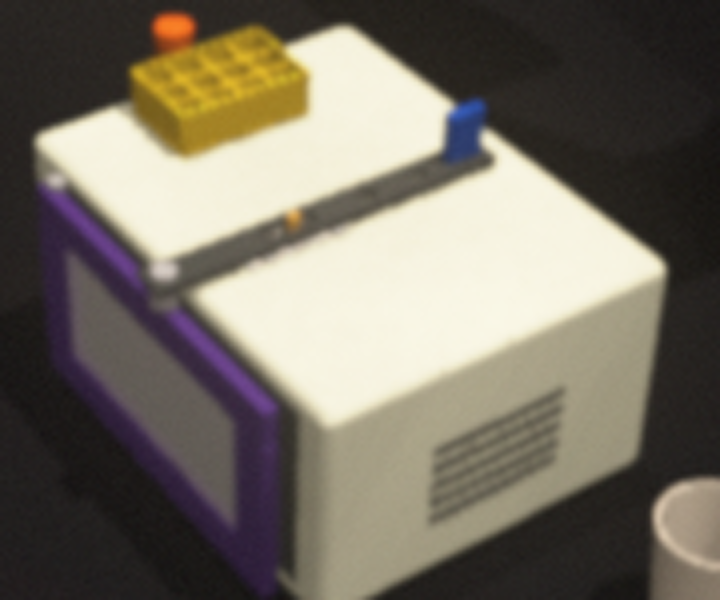

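The enlarged top crop (4x) shows the pin top at (301,231), the middle hole at (320,329), the end hole at (334,401), the pivot cap at (273,66), the tab top at (343,470) and the hinge at (520,32). The enlarged side crop shows the pin at (293,219) and the tab top at (472,104).

```bash
cat > h.py <<'E'
import numpy as np,cv2
from station import ctrl
np.set_printoptions(precision=3,suppress=True)
def w(cam,px,z):
    p=ctrl.camera_params(cam);K=np.array([[p['fx'],0,p['cx']],[0,p['fy'],p['cy']],[0,0,1.]])
    u=cv2.undistortPoints(np.array([[px]],float),K,p['dist_coeffs'])[0,0];T=p['pose']
    d=T[:3,:3]@[*u,1];o=T[:3,3];return (o+d*(z-o[2])/d[2])[:2]
def proj(cam,X):
    p=ctrl.camera_params(cam);K=np.array([[p['fx'],0,p['cx']],[0,p['fy'],p['cy']],[0,0,1.]]);T=np.linalg.inv(p['pose'])
    return cv2.projectPoints(np.array(X,float).reshape(-1,1,3),cv2.Rodrigues(T[:3,:3])[0],T[:3,3],K,p['dist_coeffs'])[0][:,0]
def full(c,o): return (np.array(c)+.5)/4-.5+np.array(o)
E
python3 - <<'E'
from h import *
o=(230,152)
F=dict(pin=((301,231),198),mid=((320.5,329),188),end=((334,401),188),piv=((273,66),195),tab=((343,470),226),hinge=((520,32),195))
W={k:w('top',full(c,o),z) for k,(c,z) in F.items()}
for k in W: print(k,W[k])
m=W['mid']; e=W['end']; 
for a,b in(('piv','mid'),('piv','end'),('piv','tab'),('piv','pin'),('piv','hinge'),('mid','pin'),('mid','end')):
    d=W[a]-W[b]; print(a,b,np.hypot(*d),np.degrees(np.arctan2(d[1],d[0])))
C=[w('top',full(c,o),180) for c in((18,135),(610,33),(692,487),(97,592))]
for i in range(4):
    d=C[i]-C[i-1];print('edge',np.hypot(*d),np.degrees(np.arctan2(d[1],d[0])))
print('cab',np.mean(C,0))
o=(250,135)
for k,c,z in(('pin',(293,214),198),('tab',(472,104),228),('piv',(163,268),197)): print('side',k,w('side',full(c,o),z))
# color centroids
im=cv2.imread('pics/top0.png').astype(int)
b,g,r=[im[...,i] for i in range(3)]
def cen(mask,wt):
    ys,xs=np.nonzero(mask);q=wt[ys,xs];return (xs*q).sum()/q.sum(),(ys*q).sum()/q.sum()
M=np.zeros(b.shape,bool);M[255:285,300:330]=1
bl=np.clip(b-r-40,0,None);print('tabc',cen(M,bl),w('top',cen(M,bl),226))
M[:]=0;M[203:216,299:312]=1;pb=np.clip(r-b-30,0,None);print('pinc',cen(M,pb),w('top',cen(M,pb),198))
for n,(x,y) in(('mid',(310,234)),('end',(313,252))):
    M[:]=0;M[y-4:y+5,x-4:x+5]=1;q=np.clip(g-110,0,None)
    # restrict to blob
    M&=(np.hypot(*(np.indices(b.shape)-np.array([y,x])[:,None,None]))<3.6)
    c=cen(M,q);print(n,c,w('top',c,187))
E
```

```text
pin [615.887  89.773]
mid [562.205  77.949]
end [522.696  69.563]
piv [707.028 107.527]
tab [488.027  63.601]
hinge [729.079 -28.927]
piv mid 147.81261444704066 11.54329813330337
piv end 188.20084685570885 11.637705721298733
piv tab 223.36383474202384 11.341755096962258
piv pin 92.85496675625659 11.022927946826378
piv hinge 138.2244445982945 99.17963346053432
mid pin 54.96794667465819 -167.57764069193883
mid end 40.38916740873879 11.983211993395763
edge 257.4457052344351 11.561205576254583
edge 336.7334298481283 -78.87470177630233
edge 257.2108147417341 -168.90394087967843
edge 334.6436148946226 101.16424491199169
cab [572.991  59.269]
side pin [618.314  93.293]
side tab [483.48   66.225]
side piv [710.155 111.814]
tabc (np.float64(315.2532057805821), np.float64(269.1013637288826)) [488.071  63.861]
pinc (np.float64(304.8906727828746), np.float64(209.04357798165137)) [616.617  89.756]
mid (np.float64(309.74320106999556), np.float64(234.03209986625055)) [561.844  77.972]
end (np.float64(313.06745670009116), np.float64(251.9042844120328)) [522.581  69.697]
```

```bash
cat >> h.py <<'E'
from scipy.spatial.transform import Rotation as R
def tool(yaw,pitch=0):  # x along bar; pitch>0: free end (tab) up, about the bar's y
    return R.from_euler('z',yaw,degrees=True)*R.from_euler('y',pitch,degrees=True)*R.from_euler('x',180,degrees=True)
def row(p0,R0,p1,R1):
    d=R0.inv().apply(np.array(p1)-p0)/1000; return np.round(np.r_[d,(R0.inv()*R1).as_rotvec(degrees=True)],4)
E
python3 - <<'E'
from h import *
p0=[143.978,-504.87,231.305]; R0=R.from_quat([0.9904,.1385,0,0])
print(row(p0,R0,[488,63.3,265],tool(11.3)))
print(w('top',(204,279),60),w('top',(430,232),70))
E
```

```text
[ 0.487 -0.452 -0.034 -0.    -0.     4.622]
[444.879 335.576] [ 571.714 -213.721]
```

>>> jog_arm(deltas=[[[1, 0.02, -0.02, -0.034, 0, 0, 0], [1, 0.06, -0.06, -0.034, 0, 0, 0], [1, 0.1, -0.1, -0.034, 0, 0, 1], [1, 0.14, -0.13, -0.034, 0, 0, 1.5], [1, 0.18, -0.165, -0.034, 0, 0, 2], [1, 0.215, -0.2, -0.034, 0, 0, 2.5], [1, 0.25, -0.235, -0.034, 0, 0, 3], [1, 0.285, -0.265, -0.034, 0, 0, 3.5], [1, 0.32, -0.3, -0.034, 0, 0, 4], [1, 0.355, -0.33, -0.034, 0, 0, 4.6], [1, 0.39, -0.365, -0.034, 0, 0, 4.6], [1, 0.42, -0.39, -0.034, 0, 0, 4.6]]], force=40)

```text
clock: 1.3
tcp_pos: [441.3, -12.2, 265.3]
tool_rot: [0.995, 0.099, -0.0, -0.0]
contact_force: [0.6, -1.1, -0.5]
width: 1.007
finger_force: 0.0
```

>>> jog_arm(deltas=[[[1, 0.03, -0.028, 0, 0, 0, 0], [1, 0.055, -0.05, 0, 0, 0, 0], [1, 0.067, -0.062, 0, 0, 0, 0], [1, 0.067, -0.062, 0, 0, 0, 0], [1, 0.067, -0.062, 0, 0, 0, 0], [1, 0.067, -0.062, 0, 0, 0, 0]]])

```text
clock: 1.9
tcp_pos: [493.8, 58.3, 265.3]
tool_rot: [0.995, 0.098, -0.0, 0.0]
contact_force: [-0.5, 0.8, 0.3]
width: 1.004
finger_force: 0.0
```

```bash
python3 - <<'E'
from h import *
s=ctrl.state();p=s['tcp_pos'];r=R.from_quat(s['tool_rot']);print(s['clock'],p,r.as_matrix(),s['contact_force'],s['width'])
im=ctrl.read_camera('top')[152:302,230:410]; im2=ctrl.read_camera('side')[85:235,270:450]
cv2.imwrite('pics/a1.png',cv2.resize(np.hstack([im,im2])[:,:,::-1],None,fx=2.2,fy=2.2,interpolation=cv2.INTER_CUBIC))
E
```

```text
1.9 [493.775  58.276 265.334] [[ 0.981  0.195 -0.   ]
 [ 0.195 -0.981 -0.   ]
 [-0.001  0.    -1.   ]] [-0.54   0.755  0.259] 1.0038308518817975
```

View pics/a1.png

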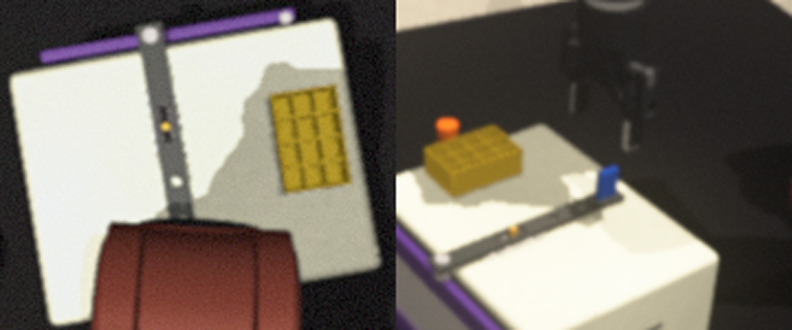

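```bash
python3 - <<'E'
from h import *
print(proj('side',[[493.8,58.3,278],[488,63.3,228]]), full((472,104),(250,135)))
E
```

```text
[[363.769 143.071]
 [365.509 160.408]] [367.625 160.625]
```

>>> jog_arm(deltas=[[[1, -0.005, -0.006, 0.01, 0, 0, 0], [1, -0.005, -0.006, 0.03, 0, 0, 0], [1, -0.005, -0.006, 0.045, 0, 0, 0], [1, -0.005, -0.006, 0.056, 0, 0, 0], [1, -0.005, -0.006, 0.064, 0, 0, 0], [1, -0.005, -0.006, 0.068, 0, 0, 0], [1, -0.005, -0.006, 0.068, 0, 0, 0], [1, -0.005, -0.006, 0.068, 0, 0, 0]]])

```text
clock: 2.8
tcp_pos: [488.7, 64.1, 197.8]
tool_rot: [0.995, 0.099, 0.0, 0.0]
contact_force: [0.2, 0.5, 0.6]
width: 1.003
finger_force: 0.0
```

>>> jog_arm(deltas=[[[0.3, 0, 0, 0, 0, 0, 0], [0.3, 0, 0, 0, 0, 0, 0], [0.3, 0, 0, 0, 0, 0, 0], [0.0, 0, 0, 0, 0, 0, 0], [0.0, 0, 0, 0, 0, 0, 0], [0.0, 0, 0, 0, 0, 0, 0], [0.0, 0, 0, 0, 0, 0, 0], [0.0, 0, 0, 0, 0, 0, 0]]], force=40)

```text
clock: 3.6
tcp_pos: [488.4, 64.2, 197.3]
tool_rot: [0.995, 0.099, 0.0, 0.0]
contact_force: [-0.8, -0.1, 0.6]
width: 0.107
finger_force: 44.1
```

>>> jog_arm(deltas=[[[0, 0.001, 0, -0.006, 0, 0, 0], [0, 0.002, 0, -0.012, 0, 0, 0], [0, 0.003, 0, -0.018, 0, 0, 0], [0, 0.0045, 0, -0.0235, 0, 0, 0], [0, 0.006, 0, -0.0295, 0, 0, 0], [0, 0.0075, 0, -0.035, 0, 0, 0], [0, 0.009, 0, -0.0405, 0, 0, 0], [0, 0.011, 0, -0.046, 0, 0, 0], [0, 0.0125, 0, -0.05, 0, 0, 0], [0, 0.0125, 0, -0.05, 0, 0, 0]]])

```text
clock: 4.6
tcp_pos: [500.8, 66.7, 247.7]
tool_rot: [0.995, 0.099, 0.0, 0.0]
contact_force: [0.5, 1.2, -3.3]
width: 0.109
finger_force: 43.6
```

```bash
python3 - <<'E'
from h import *
s=ctrl.state();p=s['tcp_pos'];print(s['clock'],p,s['contact_force'],s['wrist_torque'],s['width'])
im=ctrl.read_camera('top')[152:302,230:410]; im2=ctrl.read_camera('side')[85:235,270:450]
cv2.imwrite('pics/a2.png',cv2.resize(np.hstack([im,im2])[:,:,::-1],None,fx=2.2,fy=2.2,interpolation=cv2.INTER_CUBIC))
E
```

```text
4.6 [500.82   66.657 247.746] [ 0.544  1.217 -3.282] [0.008 0.092 0.001] 0.10903740138882508
```

View pics/a2.png

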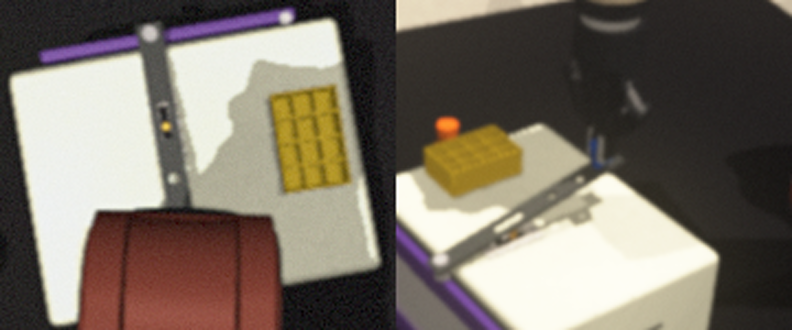

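>>> jog_arm(deltas=[[[0, 0.004, -0.001, 0, 0, 0, 0.3], [0, 0.009, -0.002, 0, 0, 0, 0.7], [0, 0.014, -0.0033, 0, 0, 0, 1.1], [0, 0.019, -0.004, 0, 0, 0, 1.5], [0, 0.024, -0.0047, 0, 0, 0, 1.9], [0, 0.029, -0.0052, 0, 0, 0, 2.2], [0, 0.035, -0.0055, 0, 0, 0, 2.7], [0, 0.041, -0.0056, 0, 0, 0, 3.2], [0, 0.047, -0.0055, 0, 0, 0, 3.7], [0, 0.052, -0.005, 0, 0, 0, 4.1], [0, 0.056, -0.0048, 0, 0, 0, 4.35], [0, 0.056, -0.0048, 0, 0, 0, 4.35]]])

```text
clock: 5.9
tcp_pos: [555.5, 82.3, 247.2]
tool_rot: [0.998, 0.061, 0.0, 0.0]
contact_force: [0.7, 0.1, -3.4]
width: 0.106
finger_force: 43.7
```

```bash
python3 - <<'E'
from h import *
s=ctrl.state();p=s['tcp_pos'];print(s['clock'],p,s['contact_force'],s['wrist_torque'],s['width'])
im=ctrl.read_camera('top');cv2.imwrite('pics/top3.png',im[:,:,::-1]);im=im[140:240,250:350]; im2=ctrl.read_camera('side');cv2.imwrite('pics/side3.png',im2[:,:,::-1]);im2=im2[130:230,260:360]
cv2.imwrite('pics/a3.png',cv2.resize(np.hstack([im,im2])[:,:,::-1],None,fx=4,fy=4,interpolation=cv2.INTER_CUBIC))
E
```

```text
5.9 [555.549  82.303 247.228] [ 0.685  0.102 -3.378] [-0.04  -0.175 -0.055] 0.10602206718818115
```

View pics/a3.png

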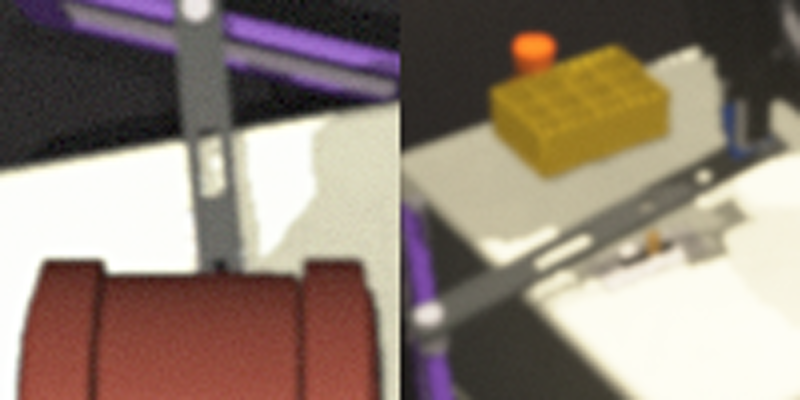

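```bash
python3 - <<'E'
from h import *
for f,(x,y) in(('top0',(298,168)),('top3',(298.6,141.6))):
    im=cv2.imread(f'pics/{f}.png').astype(float); g=im[...,1]
    I=np.indices(g.shape); 
    m=(np.hypot(I[0]-y,I[1]-x)<4.5); q=np.clip(g-130,0,None)*m
    c=((I[1]*q).sum()/q.sum(),(I[0]*q).sum()/q.sum()); print(c,w('top',c,197))
# side prediction: hole mid, end, pin, pivot in lifted state for d=94.3
Y=np.radians(11.3);cab=lambda v:np.array([487.9+np.cos(Y)*v[0]-np.sin(Y)*v[1],63.3+np.sin(Y)*v[0]+np.cos(Y)*v[1]])
P=np.array([225+55.27,-11.37]);f=np.radians(4.35);u=np.array([-np.cos(f),np.sin(f)]);a=np.radians(13)
pt=lambda L,z:[*cab(P+u*(L*np.cos(a)-z*np.sin(a)*-1*-1)),186+L*np.sin(a)+z*np.cos(a)]
X=[pt(150,5),pt(190,5),pt(0,11),[*cab([225-94.3,0]),198]]
print(((proj('side',X)-(260,130)+.5)*4-.5))
E
```

```text
(np.float64(297.7558254020348), np.float64(167.5572694453561)) [708.058 107.738]
(np.float64(298.5249651324965), np.float64(141.0940027894003)) [767.005 107.469]
[[246.985 196.393]
 [302.354 166.166]
 [ 28.764 307.093]
 [253.544 229.217]]
```

>>> jog_arm(deltas=[[[0, -0.0013, 0, 0.0037, 0, 0, 0], [0, -0.0026, 0, 0.0074, 0, 0, 0], [0, -0.0039, 0, 0.0112, 0, 0, 0], [0, -0.005, 0, 0.015, 0, 0, 0], [0, -0.0061, 0, 0.0188, 0, 0, 0], [0, -0.0072, 0, 0.0226, 0, 0, 0], [0, -0.0072, 0, 0.0226, 0, 0, 0]]])

```text
clock: 6.7
tcp_pos: [547.0, 81.5, 224.1]
tool_rot: [0.998, 0.061, -0.0, -0.0]
contact_force: [0.9, 0.2, 0.8]
width: 0.108
finger_force: 43.8
```

```bash
python3 - <<'E'
from h import *
s=ctrl.state();p=s['tcp_pos'];print(s['clock'],p,s['contact_force'],s['wrist_torque'],s['width'])
im=ctrl.read_camera('top')[140:240,250:350]; im2=ctrl.read_camera('side');im2=im2[130:230,260:360]
cv2.imwrite('pics/a4.png',cv2.resize(np.hstack([im,im2])[:,:,::-1],None,fx=4,fy=4,interpolation=cv2.INTER_CUBIC))
E
```

```text
6.7 [547.021  81.48  224.108] [0.91  0.237 0.799] [ 0.067 -0.561  0.013] 0.10764062926680917
```

View pics/a4.png

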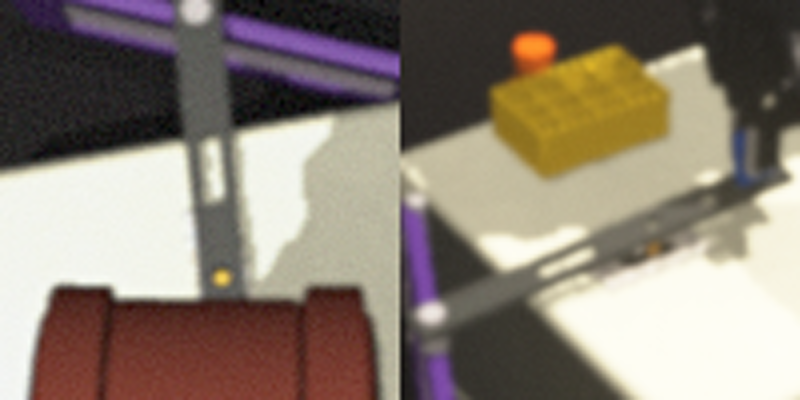

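>>> jog_arm(deltas=[[[0, -0.0005, 0, 0.002, 0, 0, 0], [0, -0.001, 0, 0.004, 0, 0, 0], [0, -0.0014, 0, 0.006, 0, 0, 0], [0, -0.0018, 0, 0.0077, 0, 0, 0], [0, -0.0022, 0, 0.0095, 0, 0, 0], [0, -0.0027, 0, 0.0116, 0, 0, 0], [0, -0.0027, 0, 0.0116, 0, 0, 0]]])

```text
clock: 7.5
tcp_pos: [544.6, 81.2, 212.8]
tool_rot: [0.998, 0.061, -0.0, -0.0]
contact_force: [-0.5, 0.2, 1.3]
width: 0.111
finger_force: 44.0
```

```bash
python3 - <<'E'
from h import *
s=ctrl.state();p=s['tcp_pos'];print(s['clock'],p,s['contact_force'],s['wrist_torque'],s['width'])
im=ctrl.read_camera('top')[140:240,260:345]; im2=ctrl.read_camera('side');im2=im2[130:230,280:365]
cv2.imwrite('pics/a5.png',cv2.resize(np.hstack([im[20:90],im2[20:90]])[:,:,::-1],None,fx=4.5,fy=4.5,interpolation=cv2.INTER_CUBIC))
E
```

```text
7.5 [544.606  81.166 212.808] [-0.534  0.156  1.275] [-0.011 -0.118  0.001] 0.11099695797320411
```

View pics/a5.png

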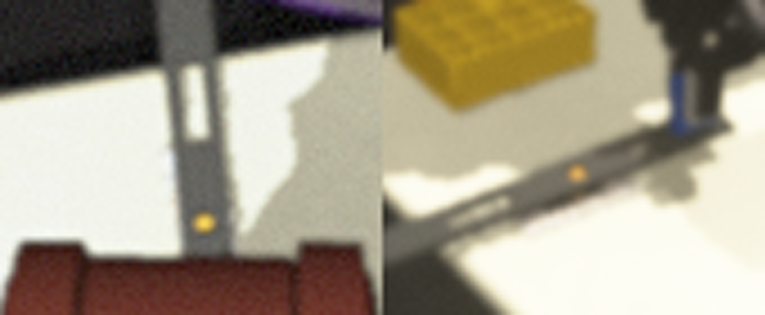

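The pin shows through the middle hole in both views: top at about (205,222), side at about (577,174). Forces are small, so I'll carry on down.

>>> jog_arm(deltas=[[[0, -0.0004, 0, 0.002, 0, 0, 0], [0, -0.0008, 0, 0.004, 0, 0, 0], [0, -0.0011, 0, 0.006, 0, 0, 0], [0, -0.0015, 0, 0.008, 0, 0, 0], [0, -0.0018, 0, 0.01, 0, 0, 0], [0, -0.0021, 0, 0.012, 0, 0, 0], [0, -0.0024, 0, 0.014, 0, 0, 0], [0, -0.0026, 0, 0.0152, 0, 0, 0], [0, -0.0026, 0, 0.0152, 0, 0, 0]]])

```text
clock: 8.5
tcp_pos: [542.2, 80.8, 197.8]
tool_rot: [0.998, 0.061, -0.0, -0.0]
contact_force: [-1.1, -0.5, 2.4]
width: 0.111
finger_force: 44.1
```

>>> jog_arm(deltas=[[[0.5, 0, 0, 0, 0, 0, 0], [0.5, 0, 0, 0, 0, 0, 0], [0.5, 0, 0, 0, 0, 0, 0], [0.5, 0, 0, 0, 0, 0, 0], [0.5, 0, 0, 0, 0, 0, 0], [0.5, 0, 0, -0.01, 0, 0, 0], [0.5, 0, 0, -0.03, 0, 0, 0], [0.5, 0, 0, -0.06, 0, 0, 0], [0.5, 0, 0, -0.09, 0, 0, 0], [0.5, -0.03, 0, -0.12, 0, 0, 0], [0.5, -0.08, 0, -0.13, 0, 0, 0], [0.5, -0.12, 0, -0.13, 0, 0, 0]]])

```text
clock: 9.7
tcp_pos: [422.2, 66.1, 330.0]
tool_rot: [0.998, 0.061, 0.002, 0.0]
contact_force: [-0.5, -0.8, -0.4]
width: 0.5
finger_force: 0.0
```

>>> jog_arm(deltas=[[[0.5, -0.04, 0, 0, 0, 0, 0], [0.5, -0.06, 0, 0, 0, 0, 0], [0.5, -0.06, 0, 0, 0, 0, 0]]])

```text
clock: 10.0
tcp_pos: [361.5, 58.9, 329.2]
tool_rot: [0.998, 0.061, 0.001, 0.0]
contact_force: [0.7, 0.1, 0.3]
width: 0.502
finger_force: 0.0
```

```bash
python3 - <<'E'
from h import *
s=ctrl.state();p=s['tcp_pos'];print(s['clock'],p,s['contact_force'],s['width'])
im=ctrl.read_camera('top')[130:280,230:410]; im2=ctrl.read_camera('side')[125:275,250:430]
cv2.imwrite('pics/a6.png',cv2.resize(np.hstack([im,im2])[:,:,::-1],None,fx=2.2,fy=2.2,interpolation=cv2.INTER_CUBIC))
E
```

```text
10.0 [361.509  58.928 329.16 ] [0.748 0.119 0.279] 0.5015852940199549
```

View pics/a6.png

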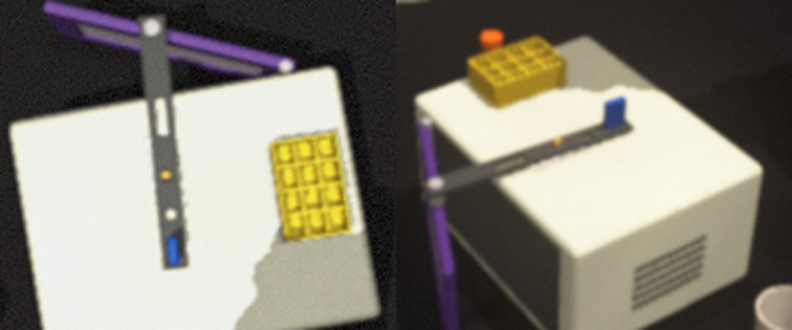

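The bar lies flat with the pin through the middle hole, at about (166,175) in the top view. The door is part open, the tip box hasn't moved and the robot is clear.

```bash
python3 -c "
from station import ctrl
print(ctrl.sign_off())"
```

```text
the job is handed in; nothing more can be done
None
```

The stay bar lies flat with its middle hole over the brass pin, holding the vent door part open; the robot has let go and moved clear, and I handed the job in at about 10 s on the robot's clock.

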